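# Ready the paint dispenser: right the pot and hold the sprung spout over it

## Task

The empty paint pot has toppled over: stand it upright in the middle of the dispenser's round black drip pad, mouth up, and let go of it. Then swing the dispenser's spring-return spout arm by its red handle forward against its spring, all the way to its stop over the pot, and finish while still holding it there; if released it springs back. Leave the bottle, the jar and the brush where they are.

Things in the scene. Friction and masses are not known exactly. Their poses are not given: they have to be found in the camera images.
- pot_center (a point): Centre (half-way up) of the loose empty paint pot: white straight cylinder with a pink band, 54 mm outer diameter, 80 mm tall, wall 4 mm, closed bottom 8 mm thick, open mouth, about 0.15 kg. Its z axis runs from the bottom to the mouth. It starts lying on its side on the table, its centre 27 mm above it, the mouth roughly towards the robot's right (within about 50 degrees).
- pad (a point): Centre of the top face of the round black drip pad (100 mm diameter, top 8 mm above the table, thin yellow ring of 68 mm diameter painted on it) that belongs to the fixed dispenser. Its x axis points from the pad to the dispenser's column, whose axis is 140 mm from the pad's centre.
- dispenser: The fixed paint dispenser; origin on the table under the axis of its aluminium column (34 mm diameter with a 46 mm head, 153 mm tall with the arm's hub on it). Its x axis points away from the pad, to a teal canister (92 mm diameter, 136 mm tall) centred 90 mm behind the column; a steel base plate, 6 mm thick and 75 mm wide, joins pad, column and canister.
- pivot (a point): Point on the spout arm's vertical pivot axis, at the height of the arm bar (140 mm above the table), on top of the column.
- handle (a point): Middle of the red upright handle pin of the spout arm: 16 mm diameter, 48 mm tall, the point is 24 mm below its top, 174 mm above the table, 140 mm from the pivot axis. Below it comes the yellow arm bar (18 mm wide, top 146 mm above the table; round boss of 24 mm diameter under the pin, its top at 148 mm). Its x axis points outward along the arm, away from the pivot.
- spout (a point): Lower end of the steel spout (14 mm diameter) straight under the handle, 108 mm above the table, 20 mm above a pot that stands on the pad.
- spout_arm (a joint): Angle of the spout arm about the vertical pivot, rad: 0 at rest (swung away to the robot's left, where its spring holds it) up to 1.22 at the stop, where the spout is over the pad's centre. It grows counter-clockwise seen from above. The spring pulls back with about 1.8 N at the handle at rest and 5.4 N at the stop.
- bottle: Bystander: yellow bottle with red cap, 52 mm diameter, 140 mm tall, standing; origin at its underside.
- jar: Bystander: blue jar with white lid, 64 mm diameter, 75 mm tall, standing; origin at its underside.
- brush: Bystander: paint brush lying on the table; origin under its middle.
Mind the look-alikes: they are no part of the job. Leave any green or turquoise look-alike of the part that bears pot_center alone.

How it is judged:
On the way, in this order (a step that is already met when the one before it is completed fails the run):
1. the pot stands upright in the middle of the drip pad, let go (angle between pot_center's own z axis and vertical below 0.12 rad and horizontal distance between pot_center and pad below 0.018 m and z of pot_center in the frame of pad between 0.035 and 0.045 m and contact force between each of the fingers, the arm and pot below 0.1 N), for 0.3 s.
2. the spout arm is at its stop over the pot (value of joint spout_arm above 1.17 rad and contact force between any of the fingers, the arm and spout_arm above 1.5 N), for 0.3 s.
At the end, for the whole second after the job is handed in: The pot stands upright (within 0.12 rad) on the drip pad, its axis within 18 mm of the pad's centre, touched by neither the robot nor the arm; the spout arm is held by the robot (more than 1.5 N of contact) within 0.05 rad of its stop at 1.22 rad, the spout within 22 mm of the pot's axis (all of step 1 and all of step 2 and horizontal distance between spout and pot_center below 0.022 m and contact force between pot and spout_arm below 0.1 N and linear speed of pot below 0.02 m/s); the arm keeps its last pose, push and grip.
It fails at once if the bottle is disturbed (moved more than 30 mm) (distance of bottle from where it was at the start of the episode above 0.03 m).
It fails at once if the jar is disturbed (moved more than 30 mm) (distance of jar from where it was at the start of the episode above 0.03 m).
It fails at once if the brush is disturbed (moved more than 30 mm) (distance of brush from where it was at the start of the episode above 0.03 m).
It also fails if it takes over 51 s, if anything falls off the work surface, if the arm or the gripper's body presses on something with over 40 N, if the wrist force passes 120 N, or if a joint passes its speed limit or range.

## Robot

A 6-joint arm with a two-finger parallel gripper is mounted at the origin on the work surface. World frame = base frame: x ahead of the robot, y to its left, z up, the work surface at z = 0. Lengths are in m, angles in rad, forces in N, time in s.
With the tool pointing down it reaches from about 0.3 to 0.775 m from the base axis. Payload 14.6 kg.
Tool frame: the origin (TCP) lies at the very end of the fingers, on their centre line; the grasp point (between the pads) lies 19 mm behind it; y points along the fingers, x is the direction in which the jaws open and shut, and the axes are right-handed (so a half turn about y gives the same grasp; the last joint's range is limited). The gripper opens to 94 mm and grips with 3 to 60 N. Pads are 16 mm wide; open, the fingers measure 119 mm over their backs; the gripper's body (75 mm by 177 mm) begins 78 mm behind the grasp point.
Start: joints at [-1.252, 0.3, 1.521, -0, 1.321, -0.067], TCP at [0.207, -0.51, 0.205] pointing down, gripper open.
Joint ranges: [-3.03, 3.03], [-0.79, 2.21], [0.23, 2.52], [-1.04, 4.18], [0, 3.07], [-2.55, 2.55]. Speed limits (rad/s): [2.22, 2.22, 2.57, 3.14, 3.14, 3.14].

## Interface

Orientations are given as [roll, pitch, yaw] about the fixed x, y, z axes, in that order (R = Rz(yaw) Ry(pitch) Rx(roll)).
In Python, from station import * gives the robot as it stands.
- The arm moves only by the tool send_rows, never from a script. Its argument "series" is text: rows parted by semicolons, each of 7 numbers parted by spaces: the turn, a rotation vector about the tool's x, y, z in units of 5 degrees (1.0 is 5 degrees), then the shift along the tool's x, y, z in cm, then the opening, from -1 (shut) to 1 (fully open). A call has exactly 10 rows; each row is the pose to reach, as a shift and turn from the pose commanded when the call began, along the tool's axes at that moment; what a row does not reach only later rows make up. A row lasts 1/12 s, in which the tool goes at most 41.7 mm and 7.16 degrees, less where a joint would pass 70% of its speed; a pose out of reach is approached as far as the arm can. A call with a gripper value outside its range is refused whole. The fingers move at their own pace and stop on an object; "newtons" is the grip in N (left out, the last holds). Time passes only in rows, so rows that repeat a pose let the fingers close, or fill a call up. It gives the time, the measured TCP pose, the force and the opening at its end, in the units of the state.
- get_obs(): the state, without advancing time (a new reading comes with each control period).
- camera(name): name is "side" or "top"; returns the picture (384x512x3 uint8, red, green, blue); there is no depth.
- camera_info(name): a dict with "K" (3x3 intrinsics, pixels), "k1" (the pictures are not rectified: a ray, as slopes to the right and down, at radius r is drawn at 1 + k1 r^2 times it, then the intrinsics apply), "R" (3x3) and "t" (3): a world point X has camera coordinates R X + t. Camera axes: x right, y down, z forward; pixel columns grow to the right and rows downward; lengths in m; the calibration is good to about 2 mm. A picture is of the moment at which its call begins. camera_info takes no time and is no camera call.
- hand_in(): hands the job in, once; it reports no verdict.
The state is a dict: "time_s": time; "qpos": joint angles; "joint_vel": joint speeds; "tau": joint torques, N m; "ee_pos": TCP position; "eef_rot": TCP orientation; "force": force on the tool from outside, world axes, zero at the start; "moment": the same for the moment, N m; "grip_width": finger opening in m.
Only numpy, scipy, OpenCV 4.12 (cv2) and the standard library are available. Lean on these libraries where they do the work, as an engineer would, in place of code of your own. Each camera call takes 0.05 s, during which the arm holds its last target. There are 200 camera calls.

## Working session

There is one attempt and no reset: what is moved stays moved. The work goes in short steps, Python scripts to look and compute and a tool call to move; the robot and the scene stay as the last step left them, time stands still between calls to the robot, and variables do not carry over. Pictures are saved under pics/ and viewed, on a budget of 10 in all, crops included, one or two more only if the job needs it, and the job is handed in when it is done.

Besides the shell and the picture viewer there is one more tool, called after "Call:" by a JSON object that holds its "name" and its "arguments". send_rows: Moves the arm, as the interface text tells. Its arguments: {"type":"object","properties":{"series":{"type":"string"},"newtons":{"type":"number"}},"required":["series"]}

```bash
mkdir -p pics
python3 - <<'E'
from station import *
import cv2,numpy as np
print(get_obs())
for n in("top","side"):
    im=camera(n);cv2.imwrite(f"pics/{n}0.png",cv2.cvtColor(im,cv2.COLOR_RGB2BGR));print(n,camera_info(n))
E
```

```text
{'time_s': 0.0, 'qpos': array([-1.25157941e+00,  3.00492455e-01,  1.52156896e+00,  1.88089753e-05,
        1.32071143e+00, -6.66077276e-02]), 'joint_vel': array([-2.81760209e-05,  5.96255955e-04, -1.72318871e-03, -4.44999040e-04,
       -5.73773067e-05,  4.26723461e-04]), 'tau': array([-3.66439044e-04, -5.31805944e+01, -3.52734554e+01,  7.08100456e-02,
        2.43931543e-02, -7.52186452e-05]), 'ee_pos': array([ 0.20689359, -0.50932093,  0.20487975]), 'eef_rot': array([-1.57069960e+00,  1.17636355e-03, -1.18497629e+00]), 'force': array([0.26136728, 0.59955276, 0.34506991]), 'moment': array([-0.02131007, -0.00476847,  0.00887644]), 'grip_width': 0.09403315359317369}
top {'K': array([[470.714892  ,   0.        , 258.87611312],
       [  0.        , 470.714892  , 190.54305543],
       [  0.        ,   0.        ,   1.        ]]), 'k1': -0.039288111939794514, 'R': array([[-0.00182482, -0.99995892, -0.00887868],
       [-0.99317012,  0.00284809, -0.11664048],
       [ 0.11666097,  0.00860519, -0.99313452]]), 't': array([-0.04320667,  0.53622439,  1.35898899])}
side {'K': array([[370.03269698,   0.        , 249.78392015],
       [  0.        , 370.03269698, 191.49465904],
       [  0.        ,   0.        ,   1.        ]]), 'k1': -0.041207025725776066, 'R': array([[-0.98984953, -0.14107606,  0.01718862],
       [-0.08441968,  0.48636447, -0.86966828],
       [ 0.11432944, -0.8622918 , -0.49333724]]), 't': array([0.51764812, 0.18031899, 1.00801635])}
```

View pics/top0.png

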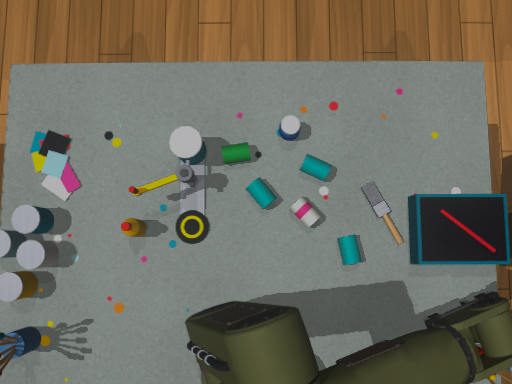

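View pics/side0.png

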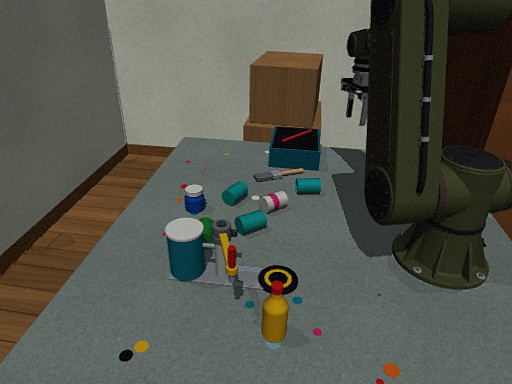

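Top view: pot with the pink band at (305,212), pad at (192,227), column at (186,175), red handle at (134,190), bottle at (131,227). The teal and green pieces are look-alikes. The side view agrees: pot at (273,202), pad at (278,279).

```bash
cat > h.py <<'E'
from station import *
import cv2,numpy as np
from scipy.spatial.transform import Rotation as Ro
def ray(n,uv):
    c=camera_info(n);K=c["K"]
    d=cv2.undistortPoints(np.array([[uv]],float),K,np.array([c["k1"],0,0,0,0]))[0,0]
    return -c["R"].T@c["t"], c["R"].T@np.array([*d,1.])
def onz(n,uv,z):
    o,d=ray(n,uv);return o+d*(z-o[2])/d[2]
def cross(u,v):
    o1,d1=ray("top",u);o2,d2=ray("side",v)
    s=np.linalg.lstsq(np.c_[d1,-d2],o2-o1,rcond=None)[0]
    a,b=o1+d1*s[0],o2+d2*s[1];return (a+b)/2,np.linalg.norm(a-b)
def blobs(im,lo,hi,roi,amin=5):
    h=cv2.cvtColor(im,cv2.COLOR_RGB2HSV);x0,y0,x1,y1=roi
    m=np.zeros(h.shape[:2],np.uint8);m[y0:y1,x0:x1]=cv2.inRange(h,lo,hi)[y0:y1,x0:x1]
    n,l,s,c=cv2.connectedComponentsWithStats(m)
    return [(c[i].round(1),s[i],l==i) for i in range(1,n) if s[i][4]>=amin]
def load(f): return cv2.cvtColor(cv2.imread(f),cv2.COLOR_BGR2RGB)
E
python3 - <<'E'
from h import *
t=load("pics/top0.png");s=load("pics/side0.png")
def show(nm,b):
    for c,st,m in b: print(nm,c,st)
show("pink t",blobs(t,(140,80,80),(178,255,255),(280,190,335,235)))
show("pink s",blobs(s,(140,80,80),(178,255,255),(255,188,292,216)))
w=blobs(t,(0,0,140),(180,60,255),(285,193,325,232));show("white t",w)
for b in w: print(onz("top",b[0],.045))
show("ring t",blobs(t,(20,120,100),(35,255,255),(172,205,212,250)))
show("red t",blobs(t,(0,150,80),(8,255,255),(122,180,145,200)))
show("red s",blobs(s,(0,150,80),(8,255,255),(222,240,240,280)))
show("ring s",blobs(s,(20,120,100),(35,255,255),(255,262,300,295)))
a=cv2.resize(cv2.cvtColor(t[185:265,270:370],cv2.COLOR_RGB2BGR),None,fx=5,fy=5,interpolation=2)
b=cv2.resize(cv2.cvtColor(s[170:220,240:330],cv2.COLOR_RGB2BGR),(500,280),interpolation=2)
cv2.imwrite("pics/c1.png",np.vstack([a[:300],b]))
for p in[(192,227)]: print(onz("top",p,.008))
print("pot",onz("top",(305,212),.05),"col",onz("top",(186,174),.153),"handle",onz("top",(134,190),.198))
E
```

```text
pink t [325.2 196.6] [324 195   4   4  12]
pink t [303.2 209.8] [295 202  17  17 141]
pink s [274.5 199.6] [268 193  12  15  85]
white t [321.8 193.7] [319 193   6   3  13]
white t [297.4 204.6] [290 198  15  15 113]
white t [309.3 217.5] [301 209  18  18 173]
[ 0.52469044 -0.22831421  0.045     ]
[ 0.49295793 -0.15670569  0.045     ]
[ 0.45528115 -0.19083366  0.045     ]
ring t [191.5 226.5] [180 215  24  23 231]
red t [131.9 189.5] [129 187   8   7  30]
red s [231.3 254.9] [228 245   8  23 103]
ring s [277.8 276.6] [264 269  28  18 164]
[0.42993143 0.15541316 0.008     ]
pot [ 0.47095426 -0.17810949  0.05      ] col [0.56752536 0.15192815 0.153     ] handle [0.51888871 0.28006458 0.198     ]
```

View pics/c1.png

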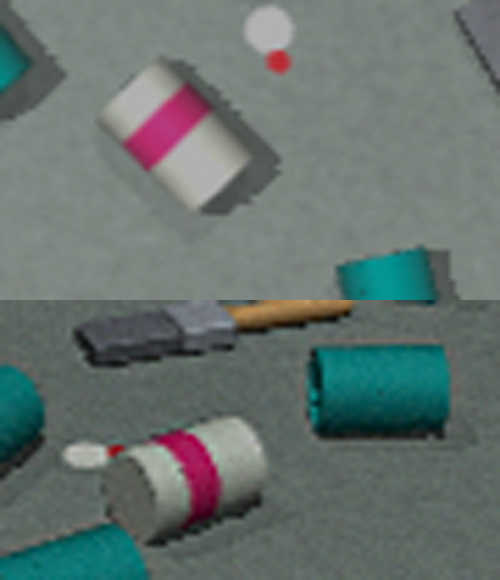

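The crop shows the pot's solid grey bottom facing up-left in the top view (towards +y), so the mouth points down-right, as the task says. Next I measure its pose.

Run:
```python
from h import *
t=load("pics/top0.png")
m=np.zeros(t.shape[:2],np.uint8)
for lo,hi in(((140,80,80),(178,255,255)),((0,0,140),(180,60,255))):
    for c,s,b in blobs(t,lo,hi,(285,195,319,232),100): m|=b.astype(np.uint8)
p=cv2.findNonZero(cv2.morphologyEx(m,cv2.MORPH_CLOSE,np.ones((3,3))))
r=cv2.minAreaRect(p);bx=cv2.boxPoints(r);print(r)
w=np.array([onz("top",q,.03) for q in bx]);print(w.round(4));print("centre",w.mean(0),[np.linalg.norm(w[i]-w[i-1]) for i in range(4)])
a=onz("top",(297.4,204.6),.04);b=onz("top",(309.3,217.5),.04);d=b-a;print("mouth yaw deg",np.degrees(np.arctan2(d[1],d[0])))
print("centroid z=.04",onz("top",p[:,0].mean(0),.04))
print("pad",onz("top",(191.5,226.5),.008),onz("side",(277.8,276.6),.008))
print("handle",cross((131.9,189.5),(231.3,254.9)),onz("top",(131.9,189.5),.198),onz("side",(231.3,254.9),.176))
o=get_obs();print(Ro.from_euler("xyz",o["eef_rot"]).as_matrix().round(3))
```

```text
((304.7500305175781, 211.25003051757812), (26.870054244995117, 17.677669525146484), 45.0)
[[ 0.4843 -0.133   0.03  ]
 [ 0.5212 -0.1702  0.03  ]
 [ 0.4649 -0.2253  0.03  ]
 [ 0.4284 -0.1881  0.03  ]]
centre [ 0.47467857 -0.17916045  0.03      ] [np.float64(0.07854407404078162), np.float64(0.052394336182006146), np.float64(0.07877873736985186), np.float64(0.05215204626852326)]
mouth yaw deg -137.82942982515797
centroid z=.04 [ 0.47304297 -0.17655186  0.04      ]
pad [0.43142238 0.15692974 0.008     ] [0.43053313 0.15445003 0.008     ]
handle (array([0.52207229, 0.29171915, 0.17607657]), np.float64(0.0015718022880431934)) [0.52021952 0.28563055 0.198     ] [0.52128856 0.29170076 0.176     ]
[[ 0.376 -0.     0.927]
 [-0.927  0.001  0.376]
 [-0.001 -1.     0.   ]]
```

```bash
cat >> h.py <<'E'
def frame(head_deg,down_deg,xsign):
    "tool y heads head_deg, down_deg below horizontal; jaw axis horizontal, to the right (+1) or left (-1) of the heading"
    a,d=np.radians([head_deg,down_deg])
    y=np.array([np.cos(a)*np.cos(d),np.sin(a)*np.cos(d),-np.sin(d)])
    x=xsign*np.array([np.sin(a),-np.cos(a),0]);return Ro.from_matrix(np.c_[x,y,np.cross(x,y)])
def go(p,R,ref=None):
    o=get_obs();p0,R0=ref or (o["ee_pos"],Ro.from_euler("xyz",o["eef_rot"]))
    print("turn",((R0.inv()*R).as_rotvec()/np.radians(5)).round(2),"shift",(R0.inv().apply(np.array(p)-p0)*100).round(2))
    return np.array(p),R
E
python3 - <<'E'
from h import *
R=frame(44,45,1);a=R.as_matrix()[:,1];p=np.array([.473,-.179,.0136])
r=go(p-.17*a,R);go(p,R,r)
E
```

```text
turn [ 8.89 -4.16  1.71] shift [-16.1    7.13  25.93]
turn [0. 0. 0.] shift [ 0. 17.  0.]
```

Call:
{"name": "send_rows", "arguments": {"series": "0.9 -0.4 0.2 -1.6 0.7 2.6 1;1.8 -0.8 0.3 -3.2 1.4 5.2 1;2.7 -1.2 0.5 -4.8 2.1 7.8 1;3.6 -1.7 0.7 -6.4 2.9 10.4 1;4.4 -2.1 0.9 -8 3.6 13 1;5.3 -2.5 1 -9.7 4.3 15.6 1;6.2 -2.9 1.2 -11.3 5 18.2 1;7.1 -3.3 1.4 -12.9 5.7 20.7 1;8.9 -4.16 1.7 -16.1 7.1 25.9 1;8.9 -4.16 1.7 -16.1 7.1 25.9 1", "newtons": 20}}

```text
time_s: 0.93
ee_pos: [0.387, -0.2603, 0.1332]
eef_rot: [-0.778, -0.001, -0.801]
force: [0.1, -0.5, -0.9]
grip_width: 0.0941
```

Run:
```python
from h import *
R=frame(44,45,1);a=R.as_matrix()[:,1];p=np.array([.473,-.179,.0136])
o=get_obs();print(o["time_s"],o["qpos"].round(2),o["ee_pos"].round(3))
r=go(p-.07*a,R);go(p,R,r)
im=camera("top");cv2.imwrite("pics/top1.png",cv2.resize(cv2.cvtColor(im[150:300,200:400],cv2.COLOR_RGB2BGR),None,fx=3,fy=3))
```

```text
0.9333 [-1.09  0.32  1.9   0.79  1.31 -0.65] [ 0.387 -0.26   0.133]
turn [-0.08  0.02 -0.01] shift [ 0.14  9.82 -0.16]
turn [0. 0. 0.] shift [0. 7. 0.]
```

Call:
{"name": "send_rows", "arguments": {"series": "0 0 0 0.1 2.5 -0.1 1;0 0 0 0.1 5 -0.15 1;0 0 0 0.1 7.5 -0.15 1;0 0 0 0.1 10 -0.15 1;0 0 0 0.1 12 -0.15 1;0 0 0 0.1 13.5 -0.15 1;0 0 0 0.1 15 -0.15 1;0 0 0 0.1 16 -0.15 1;0 0 0 0.1 16.8 -0.15 1;0 0 0 0.1 16.8 -0.15 1"}}

```text
time_s: 1.82
ee_pos: [0.472, -0.1814, 0.014]
eef_rot: [-0.785, -0.001, -0.802]
force: [0.3, -0.0, -0.1]
grip_width: 0.0941
```

Run:
```python
from h import *
o=get_obs();print(o["qpos"].round(2),o["force"])
A=[]
for n,r in(("top",(150,270,230,390)),("side",(150,250,200,360))):
    im=camera(n);A.append(cv2.resize(cv2.cvtColor(im[r[0]:r[1],r[2]:r[3]],cv2.COLOR_RGB2BGR),(480,300)))
cv2.imwrite("pics/g1.png",np.vstack(A))
```

```text
[-0.83  0.54  1.95  1.01  0.99 -0.76] [ 0.29024155 -0.04911464 -0.13026322]
```

View pics/g1.png

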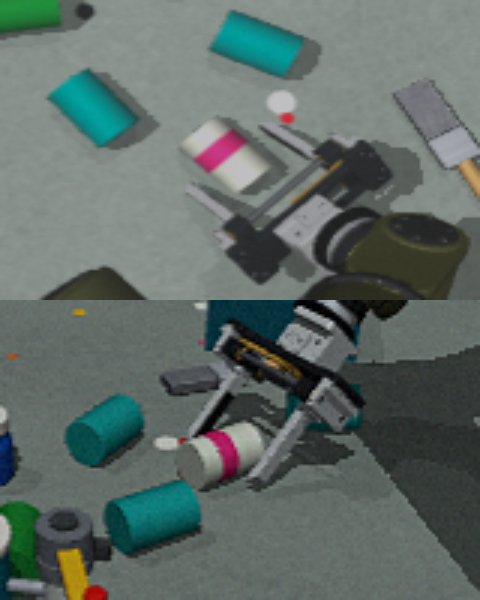

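The fingers straddle the pot symmetrically at its mouth end (crop: pot at (228,155), finger tips at (190,185) and (262,125)). I'll close and lift.

Call:
{"name": "send_rows", "arguments": {"series": "0 0 0 0 0 0 -1;0 0 0 0 0 0 -1;0 0 0 0 0 0 -1;0 0 0 0 0 0 -1;0 0 0 0 0 0 -1;0 0 0 0 0 0 -1;0 0 0 0 0 0 -1;0 0 0 0 0 0 -1;0 0 0 0 0 0 -1;0 0 0 0 0 0 -1", "newtons": 20}}

```text
time_s: 2.75
ee_pos: [0.4719, -0.182, 0.0147]
eef_rot: [-0.785, -0.002, -0.803]
force: [-1.9, -0.6, 1.1]
grip_width: 0.0542
```

Call:
{"name": "send_rows", "arguments": {"series": "0 0 0 0 -1 1 -1;0 0 0 0 -3 3 -1;0 0 0 0 -5 5 -1;0 0 0 0 -7 7 -1;0 0 0 0 -9 9 -1;0 0 0 0 -11 11 -1;0 0 0 0 -13 13 -1;0 0 0 0 -15 14 -1;0 0 0 0 -15 14 -1;0 0 0 0 -15 14 -1"}}

```text
time_s: 3.58
ee_pos: [0.4665, -0.1869, 0.2198]
eef_rot: [-0.785, -0.003, -0.803]
force: [-0.4, -0.5, -1.5]
grip_width: 0.0539
```

Run:
```python
from h import *
o=get_obs();print(o["qpos"].round(2),o["force"].round(2),Ro.from_euler("xyz",o["eef_rot"]).as_matrix().round(2))
A=[]
for n,r in(("top",(150,270,210,370)),("side",(100,225,200,360))):
    im=camera(n);A.append(cv2.resize(cv2.cvtColor(im[r[0]:r[1],r[2]:r[3]],cv2.COLOR_RGB2BGR),(480,300)))
cv2.imwrite("pics/g2.png",np.vstack(A))
```

```text
[-0.85  0.16  1.85  0.83  1.29 -0.36] [-0.41 -0.45 -1.47] [[ 0.69  0.51  0.51]
 [-0.72  0.49  0.49]
 [ 0.   -0.71  0.71]]
```

View pics/g2.png

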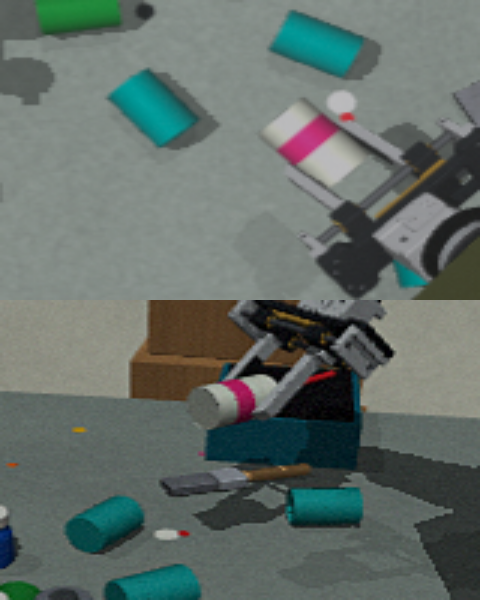

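Pot is held level, opening 54 mm. Next I reorient it through a tool-down pose and bring it above the pad.

Run:
```python
from h import *
r=go([.43,-.03,.27],frame(117,90,1))
R=frame(10,45,-1);h=np.array([np.cos(np.radians(10)),np.sin(np.radians(10))])
pad=np.array([.431,.1555]);q=pad+.0134*h
r2=go([*q,.17],R,r);print(q,R.as_euler("xyz"))
```

```text
turn [ -7.73 -13.8    5.72] shift [-13.76   2.18   9.5 ]
turn [ -7.72 -13.8   -5.72] shift [ 9.79 10.   16.09]
[0.44419642 0.15782689] [-2.35619449  0.          1.74532925]
```

Call:
{"name": "send_rows", "arguments": {"series": "-0.6 -1.1 0.5 -1.1 0.2 0.8 -1;-1.2 -2.2 0.9 -2.2 0.3 1.5 -1;-1.9 -3.3 1.4 -3.3 0.5 2.3 -1;-2.5 -4.4 1.8 -4.4 0.7 3 -1;-3.1 -5.5 2.3 -5.5 0.9 3.8 -1;-3.7 -6.6 2.7 -6.6 1 4.6 -1;-4.3 -7.7 3.2 -7.7 1.2 5.3 -1;-4.9 -8.8 3.7 -8.8 1.4 6.1 -1;-5.6 -9.9 4.1 -9.9 1.6 6.8 -1;-6.2 -11 4.6 -11 1.7 7.6 -1"}}

```text
time_s: 4.52
ee_pos: [0.437, -0.061, 0.2599]
eef_rot: [-1.427, -0.077, 0.227]
force: [0.0, -0.9, -2.0]
grip_width: 0.0542
```

Run:
```python
from h import *
print(get_obs()["qpos"].round(2))
r=go([.43,-.03,.27],frame(117,90,1))
```

```text
[-0.32  0.01  1.74  0.16  1.41 -0.58]
turn [-1.53 -2.73  1.08] shift [ 0.1  -0.54  3.29]
```

Run:
```python
from h import *
r=go([.444,.158,.17],frame(10,45,-1))
```

```text
turn [ -7.8  -17.15  -4.94] shift [ 4.91 12.32 19.62]
```

Call:
{"name": "send_rows", "arguments": {"series": "-0.5 -1.2 -0.3 0.3 0.6 1.4 -1;-1.1 -2.4 -0.7 0.7 1.2 2.8 -1;-1.6 -3.6 -1 1 1.8 4.1 -1;-2.2 -4.8 -1.4 1.4 2.4 5.5 -1;-2.7 -6 -1.7 1.7 3 6.9 -1;-3.3 -7.2 -2.1 2.1 3.6 8.2 -1;-3.8 -8.4 -2.4 2.4 4.2 9.6 -1;-4.4 -9.6 -2.8 2.8 4.8 11 -1;-4.9 -10.8 -3.1 3.1 5.4 12.4 -1;-5.5 -12 -3.5 3.4 6 13.7 -1"}}

```text
time_s: 5.35
ee_pos: [0.4411, 0.0882, 0.2229]
eef_rot: [-2.116, -0.179, 1.313]
force: [1.7, -0.2, -1.8]
grip_width: 0.0543
```

Run:
```python
from h import *
print(get_obs()["qpos"].round(2))
r=go([.444,.158,.17],frame(10,45,-1))
```

```text
[ 0.16 -0.25  2.15 -0.11  0.68 -1.04]
turn [-2.26 -5.14 -1.47] shift [5.77 4.71 4.6 ]
```

Call:
{"name": "send_rows", "arguments": {"series": "-0.5 -1 -0.3 1.2 0.9 0.9 -1;-0.9 -2 -0.6 2.3 1.9 1.8 -1;-1.4 -3.1 -0.9 3.5 2.8 2.8 -1;-1.8 -4.1 -1.2 4.6 3.8 3.7 -1;-2.26 -5.1 -1.47 5.8 4.7 4.6 -1;-2.26 -5.14 -1.47 5.77 4.7 4.6 -1;-2.26 -5.14 -1.47 5.77 4.7 4.6 -1;-2.26 -5.14 -1.47 5.77 4.7 4.6 -1;-2.26 -5.14 -1.47 5.77 4.7 4.6 -1;-2.26 -5.14 -1.47 5.77 4.7 4.6 -1"}}

```text
time_s: 6.18
ee_pos: [0.4454, 0.1564, 0.1726]
eef_rot: [-2.357, -0.003, 1.737]
force: [0.3, 0.2, -0.9]
grip_width: 0.0544
```

Run:
```python
from h import *
print(get_obs()["qpos"].round(2))
r=go([.444,.158,.07],frame(10,45,-1))
A=[]
for n,r in(("top",(150,270,110,270)),("side",(140,300,190,350))):
    im=camera(n);cv2.imwrite(f"pics/{n}3.png",cv2.cvtColor(im,cv2.COLOR_RGB2BGR));A.append(cv2.resize(cv2.cvtColor(im[r[0]:r[1],r[2]:r[3]],cv2.COLOR_RGB2BGR),(400,300)))
cv2.imwrite("pics/g3.png",np.vstack(A))
```

```text
[ 0.32 -0.17  2.31 -0.46  0.25 -1.02]
turn [ 0.01 -0.09 -0.04] shift [0.15 7.17 7.34]
```

View pics/g3.png

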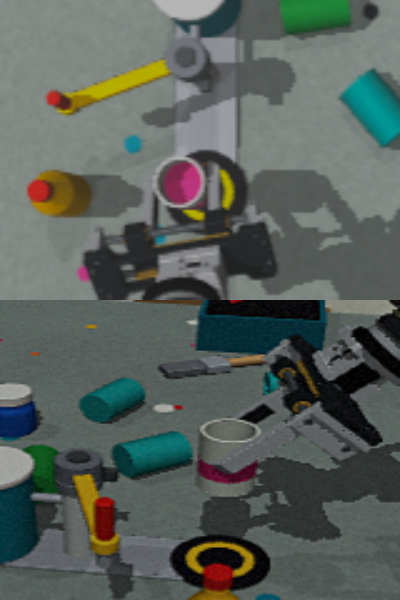

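Pot upright with the mouth up, held over the pad; mouth rim at about (182,222) in the top view and (282,210) in the side view. The wrist is close to its singular stretch (q5 = 0.25), so before descending I fit a small arm model to check the limits.

```bash
cat > k.py <<'E'
from h import *
from scipy.optimize import least_squares
Q=np.array([[-1.252,.3005,1.5216,0,1.3207,-.0666],[-1.09,.32,1.9,.79,1.31,-.65],[-.83,.54,1.95,1.01,.99,-.76],[-.85,.16,1.85,.83,1.29,-.36],[-.32,.01,1.74,.16,1.41,-.58],[.16,-.25,2.15,-.11,.68,-1.04],[.32,-.17,2.31,-.46,.25,-1.02]])
P=np.array([[.2069,-.5093,.2049],[.387,-.2603,.1332],[.472,-.1814,.014],[.4665,-.1869,.2198],[.437,-.061,.2599],[.4411,.0882,.2229],[.4454,.1564,.1726]])
E=np.array([[-1.5707,.0012,-1.185],[-.778,-.001,-.801],[-.785,-.001,-.802],[-.785,-.003,-.803],[-1.427,-.077,.227],[-2.116,-.179,1.313],[-2.357,-.003,1.737]])
def fk(q,g,s=(1,1)):
    h,L1,L2,d,r0,e=g
    B=Ro.from_euler("z",q[0]);F=B*Ro.from_euler("y",q[1]+q[2])*Ro.from_euler("z",s[0]*q[3])*Ro.from_euler("y",q[4])*Ro.from_euler("z",s[1]*q[5])
    U=Ro.from_euler("y",q[1]+q[2])
    W=B.apply([r0,0,h]+Ro.from_euler("y",q[1]).apply([0,0,L1])+U.apply([e,0,L2]))
    return W+F.apply([0,0,d]),F
def fit():
    for s in((1,1),(1,-1),(-1,1),(-1,-1)):
        f=lambda g:np.ravel([fk(q,g,s)[0]-p for q,p in zip(Q,P)])
        r=least_squares(f,[.3,.4,.4,.25,0,0])
        C=[(fk(q,r.x,s)[1].inv()*Ro.from_euler("xyz",e)) for q,e in zip(Q,E)]
        sp=max((C[0].inv()*c).magnitude() for c in C)
        if abs(r.fun).max()<.01 and sp<.1: return r.x,s,C[0],abs(r.fun).max(),sp
def ik(p,R,q0,M):
    g,s,C=M[:3]
    def f(q):
        x,F=fk(q,g,s);return np.r_[x-p,.3*(R.inv()*F*C).as_rotvec()]
    lo=[-3.03,-.79,.23,-1.04,0,-2.55];hi=[3.03,2.21,2.52,4.18,3.07,2.55]
    return least_squares(f,np.clip(q0,np.array(lo)+.01,np.array(hi)-.01),bounds=(lo,hi))
E
python3 - <<'E'
from k import *
M=fit();print(M)
a=onz("top",(182,222.4),.208);print("rim top",a,"cross",cross((182,222.4),(282,210.4)))
if M:
  for hd in range(-60,100,20):
    R=frame(hd,45,-1);h=np.array([np.cos(np.radians(hd)),np.sin(np.radians(hd))]);q=Q[-1];o=[]
    for z in(.15,.10,.052):
        best=min((ik(np.r_[np.array([.431,.1555])+.0134*h,z],R,x,M) for x in(q,q+[0,0,0,1,.2,-1],q+[0,0,0,-.5,.3,.5])),key=lambda r:r.cost);q=best.x
        o.append((round(float(best.cost)**.5,3),q.round(2).tolist()))
    print(hd,*o)
E
```

```text
None
rim top [0.43374986 0.15109034 0.208     ] cross (array([0.43304567, 0.15212787, 0.20194949]), np.float64(0.0020071081043348373))
```

Run:
```python
from k import *
for s in((1,1),(1,-1),(-1,1),(-1,-1)):
    f=lambda g:np.ravel([fk(q,g,s)[0]-p for q,p in zip(Q,P)])
    r=least_squares(f,[.3,.4,.4,.25,0,0])
    C=[(fk(q,r.x,s)[1].inv()*Ro.from_euler("xyz",e)) for q,e in zip(Q,E)]
    print(s,r.x.round(3),abs(r.fun).reshape(-1,3).max(1).round(3),[round((C[0].inv()*c).magnitude(),2) for c in C])
```

```text
(1, 1) [ 0.229  0.48   0.471  0.314 -0.025  0.059] [0.032 0.011 0.005 0.009 0.027 0.038 0.039] [0.0, 0.01, 0.0, 0.01, 0.01, 0.0, 0.01]
(1, -1) [ 0.229  0.48   0.471  0.314 -0.025  0.059] [0.032 0.011 0.005 0.009 0.027 0.038 0.039] [0.0, 1.18, 1.39, 0.58, 1.03, 1.94, 1.9]
(-1, 1) [ 0.12  -0.244  0.157 -0.253  0.309 -0.178] [0.097 0.118 0.059 0.067 0.058 0.035 0.056] [0.0, 1.57, 2.02, 1.66, 0.32, 0.22, 0.91]
(-1, -1) [ 0.12  -0.244  0.157 -0.253  0.309 -0.178] [0.097 0.118 0.059 0.067 0.058 0.035 0.056] [0.0, 1.62, 1.57, 1.57, 1.02, 2.12, 2.8]
```

```bash
python3 - <<'E'
s=open("k.py").read()
s=s.replace("h,L1,L2,d,r0,e=g","h,L1,L2,d,r0,e,ly,w=g").replace("[r0,0,h]+","[r0,ly,h]+").replace("W+F.apply([0,0,d])","W+V.apply([w,0,0])+F.apply([0,0,d])")
s=s.replace("    U=Ro","    V=B*Ro.from_euler('y',q[1]+q[2])*Ro.from_euler('z',s[0]*q[3])*Ro.from_euler('y',q[4])\n    U=Ro").replace("[.3,.4,.4,.25,0,0]","[.3,.4,.4,.25,0,0,0,0]")
s=s.replace("for s in((1,1),(1,-1),(-1,1),(-1,-1))","for s in((1,1),)").replace("        if abs","        print(r.x.round(3),abs(r.fun).reshape(-1,3).max(1).round(3))\n        if abs")
open("k.py","w").write(s)
E
cat > t.py <<'E'
from k import *
M=fit()
if M:
  for hd in range(-60,100,20):
    R=frame(hd,45,-1);h=np.array([np.cos(np.radians(hd)),np.sin(np.radians(hd))]);q=Q[-1];o=[]
    for z in(.15,.10,.052):
        best=min((ik(np.r_[np.array([.431,.1555])+.0134*h,z],R,x,M) for x in(q,q+[0,0,0,1,.2,-1],q+[0,0,0,-.5,.3,.5])),key=lambda r:r.cost);q=best.x
        o.append((round(float(best.cost)**.5,3),q.round(2).tolist()))
    print(hd,*o)
E
python3 t.py
```

```text
[ 0.221  0.423  0.446  0.27   0.001  0.04   0.037 -0.002] [0.001 0.001 0.001 0.002 0.001 0.001 0.001]
-60 (0.0, [0.65, 0.27, 1.9, -0.84, 1.24, 0.53]) (0.0, [0.65, 0.36, 1.93, -0.87, 1.16, 0.63]) (0.0, [0.65, 0.46, 1.94, -0.91, 1.09, 0.72])
-40 (0.0, [0.65, 0.15, 2.06, -0.97, 0.99, 0.36]) (0.001, [0.64, 0.25, 2.09, -1.04, 0.92, 0.49]) (0.012, [0.64, 0.35, 2.07, -1.04, 0.88, 0.54])
-20 (0.004, [0.57, 0.01, 2.2, -1.04, 0.7, 0.1]) (0.018, [0.55, 0.1, 2.19, -1.04, 0.64, 0.14]) (0.032, [0.54, 0.2, 2.18, -1.04, 0.61, 0.17])
0 (0.0, [0.42, -0.09, 2.31, -1.03, 0.34, -0.26]) (0.016, [0.38, 0.0, 2.31, -1.04, 0.27, -0.25]) (0.032, [0.35, 0.1, 2.3, -1.04, 0.21, -0.26])
20 (0.0, [0.22, -0.13, 2.35, 0.58, 0.17, -2.24]) (0.009, [0.25, -0.01, 2.36, 0.91, 0.06, -2.55]) (0.024, [0.28, 0.1, 2.34, 0.93, 0.0, -2.55])
40 (0.03, [0.16, -0.13, 2.26, 0.65, 0.44, -2.55]) (0.041, [0.21, -0.03, 2.28, 0.65, 0.32, -2.55]) (0.052, [0.25, 0.08, 2.29, 0.66, 0.22, -2.55])
60 (0.072, [0.21, -0.1, 2.16, 0.48, 0.63, -2.55]) (0.08, [0.25, -0.01, 2.19, 0.47, 0.51, -2.55]) (0.088, [0.28, 0.09, 2.21, 0.46, 0.39, -2.55])
80 (0.117, [0.3, -0.06, 2.07, 0.34, 0.77, -2.55]) (0.123, [0.33, 0.02, 2.12, 0.31, 0.64, -2.55]) (0.128, [0.36, 0.12, 2.15, 0.28, 0.51, -2.55])
```

The arm model now fits to 1–2 mm. Placing directly on the pad in this grip is out of joint range, except at headings where the gripper body would hit the bottle. So I'll stand the pot on free table first, then regrasp it from straight above and move it to the pad.

```bash
cat > t.py <<'E'
from k import *
M=fit()
print("bottle cap",onz("top",(131,227),.13))
for sp in((.38,0.02),(.42,.0)):
  for hd in(-100,-85,-70):
    R=frame(hd,45,-1);h=np.array([np.cos(np.radians(hd)),np.sin(np.radians(hd))]);q=Q[-1];o=[]
    for z in(.17,.10,.044):
        best=min((ik(np.r_[np.array(sp)+.0134*h,z],R,x,M) for x in(q,q+[0,0,0,-.3,.7,1])),key=lambda r:r.cost);q=best.x
        o.append((round(float(best.cost)**.5,3),q.round(2).tolist()))
    print(sp,hd,*o)
E
python3 t.py
python3 - <<'E'
from h import *
hd=np.radians(-80)
go([.40+.0134*np.cos(hd),.01+.0134*np.sin(hd),.18],frame(-80,45,-1))
E
```

```text
[ 0.221  0.423  0.446  0.27   0.001  0.04   0.037 -0.002] [0.001 0.001 0.001 0.002 0.001 0.001 0.001]
bottle cap [0.42521831 0.30427967 0.13      ]
(0.38, 0.02) -100 (0.0, [0.36, 0.23, 1.91, -0.66, 1.5, 0.75]) (0.0, [0.36, 0.35, 1.95, -0.67, 1.37, 0.86]) (0.0, [0.36, 0.47, 1.96, -0.69, 1.27, 0.94])
(0.38, 0.02) -85 (0.0, [0.41, 0.14, 2.01, -0.76, 1.37, 0.63]) (0.0, [0.4, 0.28, 2.05, -0.79, 1.24, 0.76]) (0.0, [0.4, 0.4, 2.07, -0.83, 1.14, 0.87])
(0.38, 0.02) -70 (0.0, [0.43, 0.04, 2.12, -0.85, 1.21, 0.49]) (0.0, [0.43, 0.19, 2.17, -0.92, 1.09, 0.66]) (0.0, [0.43, 0.33, 2.18, -0.99, 1.0, 0.81])
(0.42, 0.0) -100 (0.0, [0.29, 0.29, 1.83, -0.69, 1.48, 0.7]) (0.0, [0.29, 0.4, 1.87, -0.7, 1.36, 0.8]) (0.0, [0.29, 0.51, 1.88, -0.72, 1.26, 0.88])
(0.42, 0.0) -85 (0.0, [0.33, 0.2, 1.94, -0.79, 1.33, 0.57]) (0.0, [0.33, 0.33, 1.98, -0.82, 1.21, 0.7]) (0.0, [0.33, 0.45, 2.0, -0.87, 1.12, 0.8])
(0.42, 0.0) -70 (0.0, [0.34, 0.1, 2.05, -0.88, 1.16, 0.43]) (0.0, [0.34, 0.24, 2.1, -0.95, 1.05, 0.6]) (0.0, [0.34, 0.37, 2.12, -1.03, 0.97, 0.75])
turn [-1.000e-02  1.264e+01  1.269e+01] shift [-15.03  -5.45   4.31]
```

```bash
cat > t.py <<'E'
from k import *
M=fit();o=get_obs();q=o["qpos"]
for f in np.linspace(0,1,7):
    hd=10-100*f;p=np.array([.445,.156,.172])*(1-f)+np.array([.41,-.0034,.19])*f;p[2]+=.06*min(1,4*f,4*(1-f))
    r=ik(p,frame(hd,45,-1),q,M);q=r.x;print(p.round(3),round(hd),round(r.cost**.5,4),q.round(2))
    go(p,frame(hd,45,-1))
E
python3 t.py
```

```text
[ 0.221  0.423  0.446  0.27   0.001  0.04   0.037 -0.002] [0.001 0.001 0.001 0.002 0.001 0.001 0.001]
[0.445 0.156 0.172] 10 0.0 [ 0.31 -0.17  2.31 -0.43  0.24 -1.05]
turn [ 0.01 -0.08 -0.04] shift [-0.04  0.    0.06]
[0.439 0.129 0.215] -7 0.0 [ 0.42 -0.23  2.25 -0.76  0.55 -0.49]
turn [0.01 2.27 2.32] shift [-2.55 -3.76 -2.27]
[0.433 0.103 0.238] -23 0.0 [ 0.48 -0.21  2.17 -0.85  0.82 -0.2 ]
turn [0.   4.63 4.68] shift [-5.07 -6.11 -3.18]
[0.428 0.076 0.241] -40 0.0 [ 0.51 -0.13  2.1  -0.87  1.04  0.04]
turn [-0.    6.99  7.04] shift [-7.59 -7.05 -2.68]
[0.422 0.05  0.244] -57 0.0 [ 0.49 -0.05  2.01 -0.84  1.23  0.22]
turn [-0.01  9.34  9.39] shift [-10.11  -7.98  -2.18]
[0.416 0.023 0.227] -73 0.0 [ 0.43  0.06  1.95 -0.8   1.36  0.41]
turn [-1.000e-02  1.170e+01  1.175e+01] shift [-12.64  -7.51  -0.27]
[ 0.41  -0.003  0.19 ] -90 0.0 [ 0.35  0.19  1.9  -0.74  1.43  0.6 ]
turn [-0.02 14.06 14.11] shift [-15.17  -5.62   3.07]
```

Call:
{"name": "send_rows", "arguments": {"series": "0 0.9 0.9 -1 -1.5 -1 -1;0 1.8 1.8 -2 -3 -1.8 -1;0 2.8 2.8 -3 -4.5 -2.5 -1;0 3.7 3.7 -4 -5.4 -2.9 -1;0 4.7 4.7 -5.1 -6.1 -3.2 -1;0 5.6 5.6 -6.1 -6.5 -3 -1;0 6.5 6.5 -7.1 -6.9 -2.8 -1;0 7.5 7.5 -8.1 -7.3 -2.6 -1;0 8.4 8.4 -9.1 -7.6 -2.4 -1;0 9.35 9.4 -10.1 -8 -2.2 -1"}}

```text
time_s: 7.12
ee_pos: [0.4212, 0.05, 0.244]
eef_rot: [-2.355, 0.0, 0.577]
force: [-0.4, -0.2, -1.2]
grip_width: 0.0542
```

Run:
```python
from h import *
print(get_obs()["qpos"].round(2))
go([.41,-.0034,.12],frame(-90,45,-1))
```

```text
[ 0.49 -0.04  2.01 -0.84  1.24  0.23]
turn [-0.01  4.68  4.67] shift [-3.85 11.51  6.03]
```

Call:
{"name": "send_rows", "arguments": {"series": "0 0.9 0.9 -0.8 2.3 1.2 -1;0 1.8 1.8 -1.5 4.6 2.4 -1;0 2.7 2.7 -2.3 6.9 3.6 -1;0 3.6 3.6 -3 9.2 4.8 -1;0 4.67 4.67 -3.85 11.5 6 -1;0 4.67 4.67 -3.85 11.5 6 -1;0 4.67 4.67 -3.85 11.5 6 -1;0 4.67 4.67 -3.85 11.5 6 -1;0 4.67 4.67 -3.85 11.5 6 -1;0 4.67 4.67 -3.85 11.5 6 -1"}}

```text
time_s: 7.95
ee_pos: [0.411, -0.0029, 0.1215]
eef_rot: [-2.355, -0.002, 0.009]
force: [-0.0, -0.1, -2.6]
grip_width: 0.0544
```

Run:
```python
from h import *
o=get_obs();print(o["qpos"].round(2),o["force"])
go([.41,-.0034,.055],frame(-90,45,-1))
A=[]
for n,r in(("top",(150,300,190,390)),("side",(140,290,200,400))):
    im=camera(n);cv2.imwrite(f"pics/{n}4.png",cv2.cvtColor(im,cv2.COLOR_RGB2BGR));A.append(cv2.resize(cv2.cvtColor(im[r[0]:r[1],r[2]:r[3]],cv2.COLOR_RGB2BGR),(400,300)))
cv2.imwrite("pics/g4.png",np.vstack(A))
```

```text
[ 0.35  0.3   1.95 -0.76  1.31  0.71] [-0.03991462 -0.09858184 -2.64593218]
turn [-0.01  0.06  0.08] shift [-0.11  4.74  4.66]
```

View pics/g4.png

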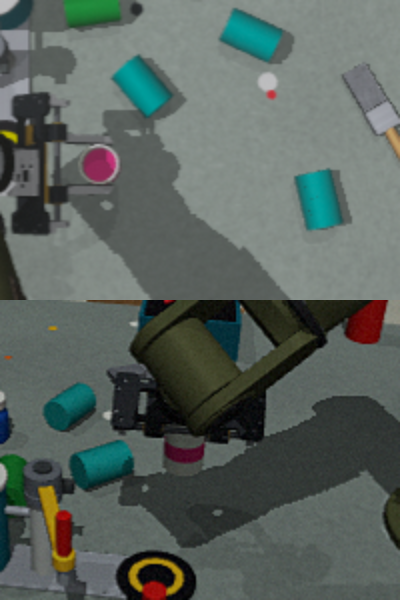

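The spot under the pot is free and the pot is upright. Descending.

Call:
{"name": "send_rows", "arguments": {"series": "0 0.06 0.08 -0.1 1 1 -1;0 0.06 0.08 -0.1 2 2 -1;0 0.06 0.08 -0.1 3 3 -1;0 0.06 0.08 -0.1 3.7 3.7 -1;0 0.06 0.08 -0.1 4.2 4.2 -1;0 0.06 0.08 -0.1 4.6 4.6 -1;0 0.06 0.08 -0.1 4.8 4.8 -1;0 0.06 0.08 -0.1 5 5 -1;0 0.06 0.08 -0.1 5.2 5.2 -1;0 0.06 0.08 -0.1 5.2 5.2 -1"}}

```text
time_s: 8.88
ee_pos: [0.4096, -0.0035, 0.0464]
eef_rot: [-2.357, 0.002, -0.003]
force: [0.3, 0.2, -2.2]
grip_width: 0.0548
```

Not in contact yet; lower a few millimetres in small steps.

Call:
{"name": "send_rows", "arguments": {"series": "0 0 0 0 0.07 0.07 -1;0 0 0 0 0.14 0.14 -1;0 0 0 0 0.14 0.14 -1;0 0 0 0 0.21 0.21 -1;0 0 0 0 0.21 0.21 -1;0 0 0 0 0.28 0.28 -1;0 0 0 0 0.28 0.28 -1;0 0 0 0 0.28 0.28 -1;0 0 0 0 0.28 0.28 -1;0 0 0 0 0.28 0.28 -1"}}

```text
time_s: 9.72
ee_pos: [0.4095, -0.0036, 0.0441]
eef_rot: [-2.359, 0.002, -0.004]
force: [-9.6, 6.8, 23.0]
grip_width: 0.0544
```

Call:
{"name": "send_rows", "arguments": {"series": "0 0 0 0 -0.1 -0.1 -1;0 0 0 0 -0.1 -0.1 0.4;0 0 0 0 -0.1 -0.1 0.7;0 0 0 0 -0.1 -0.1 1;0 0 0 0 -0.1 -0.1 1;0 0 0 0 -0.1 -0.1 1;0 0 0 0 -0.1 -0.1 1;0 0 0 0 -0.1 -0.1 1;0 0 0 0 -0.1 -0.1 1;0 0 0 0 -0.1 -0.1 1"}}

```text
time_s: 10.55
ee_pos: [0.4096, -0.0035, 0.044]
eef_rot: [-2.357, 0.002, -0.003]
force: [-1.2, 0.1, -0.1]
grip_width: 0.094
```

Call:
{"name": "send_rows", "arguments": {"series": "0 0 0 0 -1 0 1;0 0 0 0 -3 0 1;0 0 0 0 -5 0 1;0 0 0 0 -8 0 1;0 0 0 0 -11 0 1;0 0 0 0 -14 0 1;0 0 0 0 -17 0 1;0 0 0 0 -20 0 1;0 0 0 0 -20 0 1;0 0 0 0 -20 0 1"}}

```text
time_s: 11.38
ee_pos: [0.4103, 0.139, 0.1861]
eef_rot: [-2.355, 0.001, -0.001]
force: [0.8, -0.5, -0.5]
grip_width: 0.094
```

Run:
```python
from h import *
o=get_obs();print(o["qpos"].round(2),o["force"])
A=[]
for n,r in(("top",(190,280,200,320)),("side",(140,290,200,400))):
    im=camera(n);cv2.imwrite(f"pics/{n}5.png",cv2.cvtColor(im,cv2.COLOR_RGB2BGR));A.append(cv2.resize(cv2.cvtColor(im[r[0]:r[1],r[2]:r[3]],cv2.COLOR_RGB2BGR),(400,300)))
cv2.imwrite("pics/g5.png",np.vstack(A))
```

```text
[ 0.61  0.35  1.69 -0.62  1.61  0.75] [ 0.81727154 -0.49398606 -0.54533248]
```

View pics/g5.png

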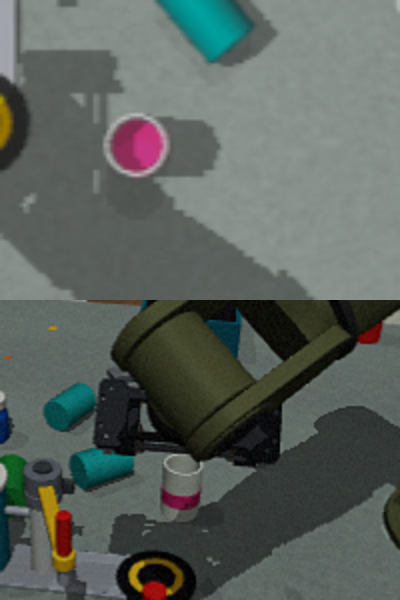

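Run:
```python
from h import *
t=load("pics/top5.png")
h=cv2.cvtColor(t,cv2.COLOR_RGB2HSV);m=np.zeros(h.shape[:2],np.uint8)
m[220:248,228:254]=(cv2.inRange(h,(140,60,60),(179,255,255))|cv2.inRange(h,(0,0,150),(180,70,255)))[220:248,228:254]
p=cv2.findNonZero(m);c,r=cv2.minEnclosingCircle(p);print(c,r)
pot=onz("top",c,.08);print(pot,pot-[.4095,-.0036+.0134,.08], "diam",2*r*1.28/471)
R=frame(-90,90,-1)
q=go([pot[0],pot[1],.17],R);go([pot[0],pot[1],.035],R,q)
```

```text
(240.0, 233.2894744873047) 9.761980056762695
[0.40912705 0.00858507 0.08      ] [-3.72945504e-04 -1.21492538e-03  6.93889390e-17] diam 0.05305874510682059
turn [ 9.01 -0.01 -0.05] shift [-0.03 10.17 -8.06]
turn [0. 0. 0.] shift [ 0.  13.5  0. ]
```

Pot stands upright at (0.409, 0.009), diameter 53 mm, matching the gripper's own reading. Regrasp from above.

Call:
{"name": "send_rows", "arguments": {"series": "1.2 0 0 0 1 -1 1;2.4 0 0 0 2.3 -2 1;3.6 0 0 0 3.6 -3 1;4.8 0 0 0 5 -4 1;6 0 0 0 6.5 -5 1;7.2 0 0 0 8 -6 1;8.4 0 -0.05 0 9.3 -7.2 1;9 0 -0.05 0 10.2 -8.1 1;9 0 -0.05 0 10.2 -8.1 1;9 0 -0.05 0 10.2 -8.1 1"}}

```text
time_s: 12.32
ee_pos: [0.4093, 0.0071, 0.1699]
eef_rot: [-1.572, -0.0, -0.005]
force: [-0.1, -0.2, 0.2]
grip_width: 0.094
```

Run:
```python
from h import *
o=get_obs();print(o["qpos"].round(2))
R=frame(-90,90,-1)
go([.409,.009,.035],R)
```

```text
[-0.07  0.02  1.93 -0.    1.19 -0.07]
turn [ 0.01 -0.06  0.01] shift [-0.03 13.49  0.2 ]
```

Call:
{"name": "send_rows", "arguments": {"series": "0 0 0 0 2.5 0.2 1;0 0 0 0 5 0.2 1;0 0 0 0 7.5 0.2 1;0 0 0 0 10 0.2 1;0 0 0 0 12 0.2 1;0 0 0 0 13 0.2 1;0 0 0 0 13.5 0.2 1;0 0 0 0 13.5 0.2 1;0 0 0 0 13.5 0.2 0;0 0 0 0 13.5 0.2 -1"}}

```text
time_s: 13.15
ee_pos: [0.4105, 0.0107, 0.0362]
eef_rot: [-1.571, -0.003, -0.0]
force: [0.2, 0.3, -0.3]
grip_width: 0.084
```

Call:
{"name": "send_rows", "arguments": {"series": "0 0 0 0 0 0 -1;0 0 0 0 0 0 -1;0 0 0 0 0 0 -1;0 0 0 0 0 0 -1;0 0 0 0 0 0 -1;0 0 0 0 0 0 -1;0 0 0 0 0 0 -1;0 0 0 0 -1 0 -1;0 0 0 0 -3 0 -1;0 0 0 0 -5 0 -1"}}

```text
time_s: 13.98
ee_pos: [0.4094, 0.0105, 0.0856]
eef_rot: [-1.571, 0.0, -0.001]
force: [0.1, -0.7, -1.0]
grip_width: 0.0547
```

Run:
```python
from h import *
o=get_obs();print(o["qpos"].round(2),o["force"])
go([.431,.156,.095],frame(-90,90,-1))
```

```text
[-0.06  0.14  2.02 -0.    0.98 -0.06] [ 0.06666418 -0.72031322 -1.01511318]
turn [ 0.   -0.01 -0.  ] shift [ 2.14 -0.94 14.55]
```

Call:
{"name": "send_rows", "arguments": {"series": "0 0 0 0.2 -0.4 1.5 -1;0 0 0 0.4 -0.8 3 -1;0 0 0 0.7 -1 5 -1;0 0 0 1 -1 7 -1;0 0 0 1.3 -1 9 -1;0 0 0 1.6 -1 11 -1;0 0 0 1.9 -1 12.8 -1;0 0 0 2.1 -1 14 -1;0 0 0 2.1 -1 14.6 -1;0 0 0 2.1 -1 14.6 -1"}}

```text
time_s: 14.82
ee_pos: [0.431, 0.157, 0.0953]
eef_rot: [-1.571, -0.001, 0.0]
force: [0.0, 0.0, -1.6]
grip_width: 0.0543
```

Call:
{"name": "send_rows", "arguments": {"series": "0 0 0 0 1 0 -1;0 0 0 0 2 0 -1;0 0 0 0 3 0 -1;0 0 0 0 3.5 0 -1;0 0 0 0 4 0 -1;0 0 0 0 4.2 0 -1;0 0 0 0 4.4 0 -1;0 0 0 0 4.6 0 -1;0 0 0 0 4.7 0 -1;0 0 0 0 4.7 0 -1"}}

```text
time_s: 15.65
ee_pos: [0.4313, 0.1565, 0.0486]
eef_rot: [-1.571, -0.002, -0.001]
force: [0.1, -0.4, -1.9]
grip_width: 0.0549
```

Run:
```python
from h import *
A=[]
for n,r in(("top",(150,270,110,270)),("side",(190,310,190,350))):
    im=camera(n);cv2.imwrite(f"pics/{n}6.png",cv2.cvtColor(im,cv2.COLOR_RGB2BGR));A.append(cv2.resize(cv2.cvtColor(im[r[0]:r[1],r[2]:r[3]],cv2.COLOR_RGB2BGR),(400,300)))
cv2.imwrite("pics/g6.png",np.vstack(A))
```

```text
(no output)
```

View pics/g6.png

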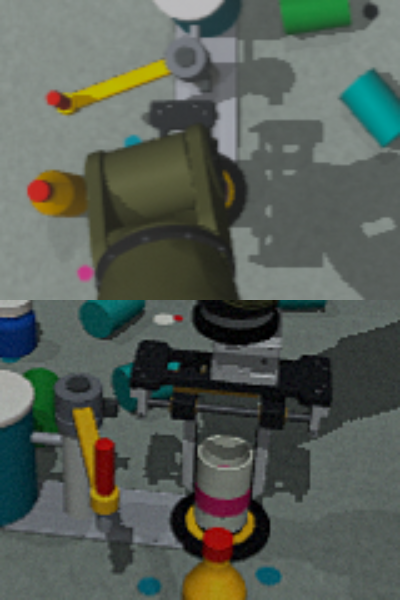

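The pot is over the pad and looks centred in the ring in the side view ((224,505) in the crop). Lower until it touches.

Call:
{"name": "send_rows", "arguments": {"series": "0 0 0 0 0.1 0 -1;0 0 0 0 0.2 0 -1;0 0 0 0 0.3 0 -1;0 0 0 0 0.4 0 -1;0 0 0 0 0.4 0 -1;0 0 0 0 0.5 0 -1;0 0 0 0 0.5 0 -1;0 0 0 0 0.5 0 -1;0 0 0 0 0.5 0 -1;0 0 0 0 0.5 0 -1"}}

```text
time_s: 16.58
ee_pos: [0.4314, 0.1565, 0.0438]
eef_rot: [-1.571, -0.002, -0.001]
force: [-2.5, 0.1, 5.6]
grip_width: 0.0548
```

Contact (5.6 N upward) at the expected height. Release and rise.

Call:
{"name": "send_rows", "arguments": {"series": "0 0 0 0 0 0 -0.5;0 0 0 0 0 0 0.5;0 0 0 0 0 0 1;0 0 0 0 0 0 1;0 0 0 0 0 0 1;0 0 0 0 0 0 1;0 0 0 0 0 0 1;0 0 0 0 0 0 1;0 0 0 0 0 0 1;0 0 0 0 0 0 1"}}

```text
time_s: 17.42
ee_pos: [0.4313, 0.1564, 0.0436]
eef_rot: [-1.571, -0.002, -0.001]
force: [-0.1, 0.3, -0.0]
grip_width: 0.094
```

Call:
{"name": "send_rows", "arguments": {"series": "0 0 0 0 -1 0 1;0 0 0 0 -3 0 1;0 0 0 0 -6 0 1;0 0 0 0 -9 0 1;0 0 0 0 -12 0 1;0 0 0 0 -15 0 1;0 0 0 0 -18 0 1;0 0 0 0 -20 0 1;0 0 0 0 -20 -2 1;0 0 0 0 -20 -2 1"}}

```text
time_s: 18.25
ee_pos: [0.4311, 0.1352, 0.2455]
eef_rot: [-1.571, -0.005, -0.001]
force: [-0.4, -0.2, -1.2]
grip_width: 0.0939
```

```bash
cat > t.py <<'E'
from k import *
M=fit();o=get_obs();print(o["qpos"].round(2),o["force"].round(1))
piv=np.array([.571,.152]);q=o["qpos"]
hd0=np.array([.522,.288]);ang0=np.arctan2(*(hd0-piv)[::-1]);print("rest angle",np.degrees(ang0),np.linalg.norm(hd0-piv))
# jaw axis tangential
for f in np.linspace(0,1,6):
    a=np.radians(108.4)+1.22*f;p=np.r_[piv+.14*np.array([np.cos(a),np.sin(a)]),.157]
    d=np.degrees(a)
    for off in(90,):   # x azimuth = d+off (direction of travel)
        R=frame(d+off+90,90,1);r=ik(p,R,q,M);q=r.x;print(p.round(3),round(d),round(r.cost**.5,4),q.round(2))
E
python3 t.py
```

```text
[ 0.221  0.423  0.446  0.27   0.001  0.04   0.037 -0.002] [0.001 0.001 0.001 0.002 0.001 0.001 0.001]
[ 0.22  0.04  1.73 -0.    1.37  0.23] [-0.4 -0.2 -1.2]
rest angle 109.81379324549565 0.1445579468586905
[0.527 0.285 0.157] 108 0.1037 [0.21 0.36 1.66 0.37 1.04 2.55]
[0.496 0.27  0.157] 122 0.0678 [0.27 0.33 1.63 0.22 1.14 2.55]
[0.47  0.249 0.157] 136 0.0291 [0.34 0.29 1.66 0.09 1.19 2.55]
[0.449 0.221 0.157] 150 0.0 [0.38 0.24 1.72 0.   1.18 2.47]
[0.436 0.19  0.157] 164 0.0 [0.33 0.18 1.79 0.   1.17 2.18]
[0.431 0.156 0.157] 178 0.0 [0.27 0.15 1.83 0.   1.17 1.87]
```

```bash
cat > t.py <<'E'
from k import *
M=fit();o=get_obs();q=o["qpos"]
t=camera("top");cv2.imwrite("pics/top7.png",cv2.cvtColor(t,cv2.COLOR_RGB2BGR));s=camera("side");cv2.imwrite("pics/side7.png",cv2.cvtColor(s,cv2.COLOR_RGB2BGR))
rt=blobs(t,(0,150,80),(8,255,255),(122,180,145,200));rs=blobs(s,(0,150,80),(8,255,255),(222,240,240,280))
print([(b[0],b[1]) for b in rt],[(b[0],b[1]) for b in rs])
pk=blobs(s,(140,80,60),(178,255,255),(255,230,305,285));print("pink side",[(b[0],b[1]) for b in pk])
piv=np.array([.571,.152])
for f in np.linspace(0,1,6):
    a=np.radians(108.4)+1.22*f;p=np.r_[piv+.14*np.array([np.cos(a),np.sin(a)]),.157]
    d=np.degrees(a);R=frame(d,90,1);r=ik(p,R,q,M);q=r.x;print(p.round(3),round(d),round(r.cost**.5,4),q.round(2))
a=go([.524,.287,.235],frame(108.4,90,1));go([.524,.287,.157],frame(108.4,90,1),a)
A=[cv2.resize(cv2.cvtColor(x[r[0]:r[1],r[2]:r[3]],cv2.COLOR_RGB2BGR),(400,300),interpolation=2) for x,r in((t,(160,250,110,230)),(s,(215,305,200,320)))]
cv2.imwrite("pics/g7.png",np.vstack(A))
E
python3 t.py
```

```text
[ 0.221  0.423  0.446  0.27   0.001  0.04   0.037 -0.002] [0.001 0.001 0.001 0.002 0.001 0.001 0.001]
[(array([132.3, 189.7]), array([129, 187,   9,   7,  33], dtype=int32))] [(array([231.2, 255.6]), array([228, 245,   8,  23, 114], dtype=int32))]
pink side [(array([278.4, 273. ]), array([268, 266,  22,  13, 152], dtype=int32))]
[0.527 0.285 0.157] 108 0.0 [ 0.43  0.45  1.43 -0.    1.26  0.11]
[0.496 0.27  0.157] 122 0.0 [ 0.43  0.38  1.54 -0.    1.23 -0.13]
[0.47  0.249 0.157] 136 0.0 [ 0.42  0.3   1.63 -0.    1.2  -0.39]
[0.449 0.221 0.157] 150 0.0 [ 0.38  0.24  1.72 -0.    1.18 -0.67]
[0.436 0.19  0.157] 164 0.0 [ 0.33  0.18  1.79 -0.    1.17 -0.96]
[0.431 0.156 0.157] 178 0.0 [ 0.27  0.15  1.83 -0.    1.17 -1.27]
turn [ 0.01 -3.7   0.02] shift [ 9.3   0.91 15.08]
turn [0. 0. 0.] shift [-0.   7.8 -0. ]
```

View pics/g7.png

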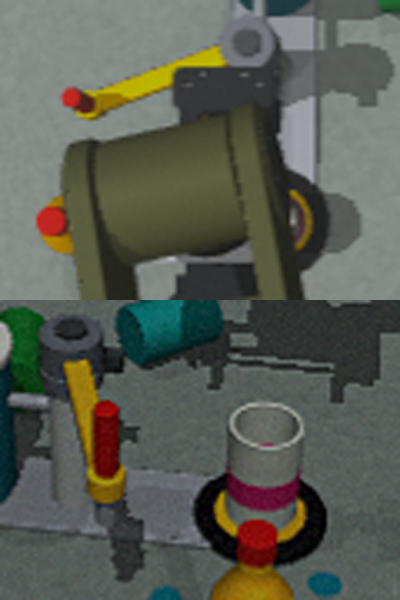

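The pot stands upright, released and centred on the pad: in the side crop the pot base is at about x=263 and the pad at x=261. The handle is unmoved. Now I go above it.

Call:
{"name": "send_rows", "arguments": {"series": "0 -0.4 0 1 0 1.5 1;0 -0.8 0 2 0 3 1;0 -1.2 0 3 0 4.8 1;0 -1.7 0 4.2 0 6.8 1;0 -2.2 0 5.5 0 8.9 1;0 -2.7 0 6.8 0 11 1;0 -3.2 0 8.1 0.5 13.1 1;0 -3.7 0 9.3 0.9 15.1 1;0 -3.7 0 9.3 0.9 15.1 1;0 -3.7 0 9.3 0.9 15.1 1"}}

```text
time_s: 19.18
ee_pos: [0.5236, 0.2884, 0.2333]
eef_rot: [-1.572, 0.001, 0.323]
force: [0.3, -0.6, -0.0]
grip_width: 0.0936
```

Call:
{"name": "send_rows", "arguments": {"series": "0 0 0 0 1 0 1;0 0 0 0 2 0 1;0 0 0 0 3 0 1;0 0 0 0 4 0 1;0 0 0 0 5 0 1;0 0 0 0 6 0 1;0 0 0 0 7 0 1;0 0 0 0 7.7 0 1;0 0 0 0 7.7 0 1;0 0 0 0 7.7 0 1"}}

```text
time_s: 20.02
ee_pos: [0.5242, 0.2874, 0.1575]
eef_rot: [-1.572, -0.001, 0.322]
force: [-0.5, 0.1, 0.5]
grip_width: 0.0942
```

```bash
cat > t.py <<'E'
from h import *
s=camera("side")
cv2.imwrite("pics/g8.png",cv2.resize(cv2.cvtColor(s[190:300,190:320],cv2.COLOR_RGB2BGR),(520,440)))
E
python3 t.py
```

```text
(no output)
```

View pics/g8.png

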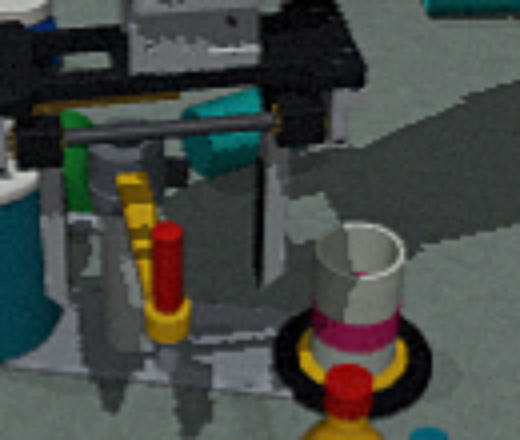

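The pin (168,270) sits midway between the finger tips. Closing.

Call:
{"name": "send_rows", "arguments": {"series": "0 0 0 0 0 0 0;0 0 0 0 0 0 -1;0 0 0 0 0 0 -1;0 0 0 0 0 0 -1;0 0 0 0 0 0 -1;0 0 0 0 0 0 -1;0 0 0 0 0 0 -1;0 0 0 0 0 0 -1;0 0 0 0 0 0 -1;0 0 0 0 0 0 -1", "newtons": 30}}

```text
time_s: 20.9
ee_pos: [0.5242, 0.2874, 0.1577]
eef_rot: [-1.572, -0.002, 0.322]
force: [-1.0, 0.1, -0.3]
grip_width: 0.0305
```

```bash
cat > t.py <<'E'
from h import *
o=get_obs();print(o["ee_pos"],o["grip_width"],o["force"])
piv=np.array([.571,.152]);p=o["ee_pos"];v=p[:2]-piv;print(np.hypot(*v),np.degrees(np.arctan2(v[1],v[0])))
for k in range(1,11):
    f=7.2*k; c=Ro.from_euler("z",f,degrees=True)
    q=np.r_[piv+c.as_matrix()[:2,:2]@v,.1575]
    go(q,c*Ro.from_euler("xyz",o["eef_rot"]))
E
python3 t.py
```

```text
[0.52419411 0.2874259  0.15766734] 0.03049736110863692 [-0.97821272  0.11123512 -0.34986563]
0.14328630380226848 109.06616817534477
turn [ 0.   -1.44 -0.  ] shift [-1.79  0.01 -0.13]
turn [ 0.   -2.88 -0.  ] shift [-3.56  0.01 -0.49]
turn [ 0.01 -4.32 -0.  ] shift [-5.26  0.01 -1.06]
turn [ 0.01 -5.76 -0.01] shift [-6.88  0.01 -1.85]
turn [ 0.01 -7.2  -0.01] shift [-8.39  0.01 -2.83]
turn [ 0.01 -8.64 -0.01] shift [-9.77  0.01 -3.99]
turn [ 2.000e-02 -1.008e+01 -1.000e-02] shift [-10.98   0.    -5.31]
turn [ 2.000e-02 -1.152e+01 -1.000e-02] shift [-12.03   0.    -6.78]
turn [ 2.000e-02 -1.296e+01 -1.000e-02] shift [-12.88   0.    -8.37]
turn [ 2.00e-02 -1.44e+01 -1.00e-02] shift [-13.52   0.   -10.05]
```

Call:
{"name": "send_rows", "arguments": {"series": "0 0 0 0 0 0 -1;0 0 0 0 0 0 -1;0 0 0 0 0 0 -1;0 0 0 0 0 0 -1;0 0 0 0 0 0 -1;0 0 0 0 0 0 -1;0 0 0 0 0 0 -1;0 0 0 0 0 0 -1;0 0 0 0 0 0 -1;0 0 0 0 0 0 -1"}}

```text
time_s: 21.73
ee_pos: [0.5237, 0.2873, 0.1576]
eef_rot: [-1.572, -0.0, 0.322]
force: [-3.5, -1.3, 2.9]
grip_width: 0.0154
```

Gripped at 15.4 mm on the 16 mm pin. First half of the swing.

Call:
{"name": "send_rows", "arguments": {"series": "0 -0.7 0 -0.9 0 0 -1;0 -1.44 0 -1.8 0 -0.1 -1;0 -2.2 0 -2.7 0 -0.3 -1;0 -2.9 0 -3.6 0 -0.5 -1;0 -3.6 0 -4.4 0 -0.8 -1;0 -4.3 0 -5.3 0 -1.1 -1;0 -5 0 -6.1 0 -1.4 -1;0 -5.8 0 -6.9 0 -1.85 -1;0 -6.5 0 -7.7 0 -2.3 -1;0 -7.2 0 -8.4 0 -2.8 -1"}}

```text
time_s: 22.57
ee_pos: [0.4558, 0.2324, 0.1578]
eef_rot: [-1.579, -0.003, 0.952]
force: [27.1, -12.2, -11.1]
grip_width: 0.0158
```

```bash
cat > t.py <<'E'
from h import *
o=get_obs();print(o["ee_pos"],o["grip_width"],o["force"])
piv=np.array([.571,.152]);p=o["ee_pos"];v=p[:2]-piv;r=np.hypot(*v);a0=np.degrees(np.arctan2(v[1],v[0]));print(r,a0)
v*=.141/r
for f in(7,14,21,28,32,36,38):
    c=Ro.from_euler("z",f,degrees=True)
    q=np.r_[piv+c.as_matrix()[:2,:2]@v,.1575];print(round(a0+f,1),end=" ")
    go(q,c*Ro.from_euler("xyz",o["eef_rot"]))
E
python3 t.py
```

```text
[0.45578256 0.23243663 0.1577722 ] 0.015759202868780853 [ 27.08472984 -12.23968656 -11.09330451]
0.14051729421051426 145.07999095381945
152.1 turn [ 0.   -1.4  -0.01] shift [-1.72  0.02 -0.07]
159.1 turn [ 0.01 -2.8  -0.02] shift [-3.41  0.02 -0.4 ]
166.1 turn [ 0.01 -4.2  -0.03] shift [-5.04  0.02 -0.93]
173.1 turn [ 0.02 -5.6  -0.04] shift [-6.61  0.02 -1.66]
177.1 turn [ 0.02 -6.4  -0.05] shift [-7.45  0.02 -2.16]
181.1 turn [ 0.02 -7.2  -0.06] shift [-8.26  0.03 -2.72]
183.1 turn [ 0.02 -7.6  -0.06] shift [-8.65  0.03 -3.02]
```

Force is radial, about 29 N inwards, so my arc is roughly 3 mm too wide. I'll continue on a tighter arc.

Call:
{"name": "send_rows", "arguments": {"series": "0 0 0 0 0 -0.2 -1;0 -0.4 0 -0.5 0 -0.3 -1;0 -0.9 0 -1.1 0 -0.35 -1;0 -1.4 0 -1.7 0 -0.4 -1;0 -2.1 0 -2.5 0 -0.5 -1;0 -2.8 0 -3.3 0 -0.7 -1;0 -3.5 0 -4.1 0 -0.9 -1;0 -4.2 0 -4.9 0 -1.2 -1;0 -4.9 0 -5.7 0 -1.55 -1;0 -5.6 0 -6.5 0 -1.9 -1"}}

```text
time_s: 23.4
ee_pos: [0.4337, 0.1701, 0.158]
eef_rot: [-1.58, -0.002, 1.442]
force: [25.5, 2.3, -12.7]
grip_width: 0.0152
```

```bash
sed -i 's/for f in(.*):/for f in(3,5,7,9):/' t.py; python3 t.py
```

```text
[0.43372845 0.17007552 0.15796257] 0.015208306665118021 [ 25.52224985   2.2895149  -12.65049104]
0.1384565056917552 172.49861557322296
175.5 turn [ 0.   -0.6  -0.01] shift [-0.74  0.04  0.24]
177.5 turn [ 0.   -1.   -0.01] shift [-1.23  0.04  0.2 ]
179.5 turn [ 0.   -1.4  -0.01] shift [-1.72  0.04  0.15]
181.5 turn [ 0.   -1.8  -0.02] shift [-2.21  0.04  0.08]
```

Call:
{"name": "send_rows", "arguments": {"series": "0 0 0 0 -0.05 -0.15 -1;0 0 0 0 -0.1 -0.3 -1;0 -0.2 0 -0.3 -0.1 -0.4 -1;0 -0.4 0 -0.5 -0.1 -0.4 -1;0 -0.6 0 -0.7 -0.1 -0.4 -1;0 -0.8 0 -0.9 -0.1 -0.4 -1;0 -1 0 -1.2 -0.1 -0.4 -1;0 -1.2 0 -1.4 -0.1 -0.4 -1;0 -1.2 0 -1.4 -0.1 -0.4 -1;0 -1.2 0 -1.4 -0.1 -0.4 -1"}}

```text
time_s: 24.23
ee_pos: [0.4332, 0.1575, 0.158]
eef_rot: [-1.573, -0.003, 1.544]
force: [5.0, 16.5, -11.4]
grip_width: 0.0154
```

Call:
{"name": "send_rows", "arguments": {"series": "0 0 0 -0.05 0 0 -1;0 0 0 -0.1 0 0 -1;0 0 0 -0.1 0 0 -1;0 0 0 -0.15 0 0 -1;0 0 0 -0.15 0 0 -1;0 0 0 -0.15 0 0 -1;0 0 0 -0.15 0 0 -1;0 0 0 -0.15 0 0 -1;0 0 0 -0.15 0 0 -1;0 0 0 -0.15 0 0 -1"}}

```text
time_s: 25.07
ee_pos: [0.4332, 0.1569, 0.158]
eef_rot: [-1.573, -0.005, 1.544]
force: [5.7, 22.8, -13.3]
grip_width: 0.0154
```

```bash
cat > t.py <<'E'
from h import *
o=get_obs();print(o["ee_pos"],o["grip_width"],o["force"])
t,s=camera("top"),camera("side")
A=[cv2.resize(cv2.cvtColor(x[r[0]:r[1],r[2]:r[3]],cv2.COLOR_RGB2BGR),(400,300),interpolation=2) for x,r in((t,(150,270,110,270)),(s,(200,305,200,340)))]
cv2.imwrite("pics/g9.png",np.vstack(A))
E
python3 t.py
```

```text
[0.43323905 0.15685374 0.15804794] 0.01541323331519526 [  5.73612389  22.83716585 -13.29882357]
```

View pics/g9.png

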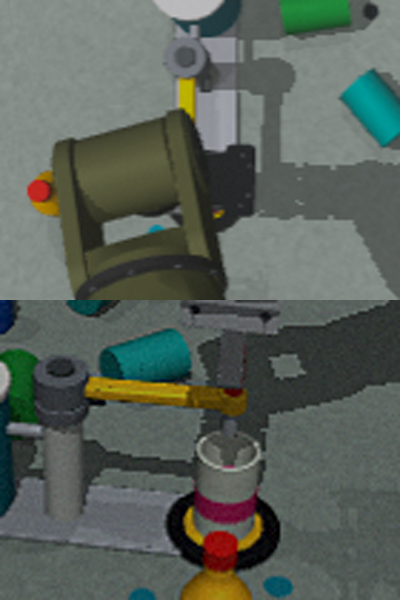

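The spout hangs over the mouth of the upright pot (side crop, spout (230,430), pot (228,450)). The tangential force is 23 N against a spring of 5.4 N and rises with almost no motion, so the arm is at its stop. Handing in.

```bash
python3 -c "
from station import *
print(hand_in())"
```

```text
the job is handed in; nothing more can be done
None
```

The pot stands upright on the drip pad, mouth up and released. The robot is holding the spout arm at its stop over it, and the job is handed in at about 25 s of the 51 s allowed. `hand_in()` reports no verdict.

**Placing the pot:** With the grip I first used, lowering the pot straight onto the pad was outside the joint ranges. I set it upright on free table, regrasped it from straight above and placed it on the pad. It touched down at the expected height with 5.6 N. After release, the side view showed it about 1–2 mm from the pad's centre.

**Swinging the arm:** I gripped the red handle (15.4 mm opening on the 16 mm pin) and swung it round. My first arc was about 3 mm too wide and gave about 29 N of radial force, so I tightened it on the way.

**Last checks:**
- **Stop:** the handle is at (0.433, 0.157), against the pad centre at (0.431, 0.156). The push is 23 N, well above the 5.4 N spring, and it rose with almost no motion, so the arm is against its stop.
- **Pot:** the final side view shows the spout over the mouth of the upright pot, with no visible contact.
- **Bystanders:** the bottle is in the same place in the last pictures. The brush had not moved when last seen in full, and the jar was last seen only partly. Neither is fully visible in the final crops, so I did not check them at the very end.
- **Not confirmed:** about 13 N of vertical force remained on the handle. The top camera's view of the placed pot was blocked by the arm, so its position rests on the side view and the gripper's readings.

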